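# Swap parts trays on a van bench

## Robot

A 7-joint arm with a two-finger parallel gripper is mounted at the origin on the work surface. World frame = base frame: x ahead of the robot, y to its left, z up, the work surface at z = 0. Lengths are in m, angles in rad, forces in N, time in s.
With the tool pointing down it reaches from about 0.35 to 0.9 m from the base axis. Payload 7.2 kg.
Tool frame: the origin (TCP) lies midway between the tips of the shut fingers; the grasp point (between the pads) lies 19 mm behind it (r.hold_point_z is the x of the grasp point in the tool frame, in m); x points along the fingers, y is the direction in which the jaws open and shut, and the axes are right-handed (so a half turn about x gives the same grasp; the last joint's range is limited). The gripper opens to 85 mm and grips with 20 to 120 N. Pads are 22 mm wide; open, the fingers measure 114 mm over their backs; the gripper's body (76 mm by 85 mm) begins 54 mm behind the grasp point. The pads swing forward as they close: fully open they stand 13 mm farther back than shut.
Start: joints at [-1.191, 0.411, -0.013, 1.596, 0.006, 1.134, -0.082], TCP at [0.271, 0.563, 0.231] pointing down, gripper open.
Joint ranges: [-2.95, 2.95], [-0.29, 1.99], [-1.47, 1.44], [0.14, 2.54], [-1.03, 4.17], [0.13, 1.85], [-2.86, 2.86]. Speed limits (rad/s): [2.39, 2.39, 3.01, 3.01, 3.14, 3.14, 3.14].

## Interface

Orientations are given as a rotation vector (axis times angle).
In Python, from station import r gives the robot as it stands.
- The arm moves only by the tool carry_out, never from a script. Its argument "moves" is a list of rows, each a list of 7 numbers: the shift along the tool's x, y, z each as a share of 20 cm, from -1 to 1, then the turn, a rotation vector about the tool's x, y, z each as a share of 4 degrees, from -1 to 1, then the closure, from -1 (fully open) to 1 (shut), so that 0 is half open. A call has 1 to 20 rows; each row shifts and turns the pose as measured when the row begins, along the tool's axes as they then stand; what a row does not reach is not made up. A row lasts 1/10 s, in which the tool goes at most 50 mm and 8.59 degrees, less where a joint would pass 70% of its speed; a pose out of reach is approached as far as the arm can. A call with a number of a shift or a turn outside -1 to 1 is refused whole. A call with a gripper value outside its range is refused whole. The fingers move at their own pace and stop on an object; the grip force is fixed at half the most. Time passes only in rows, so rows that do not move let the fingers close. It gives the time, the measured TCP pose, the force and the opening at its end, in the units of the state.
- r.read_state(): the state, without advancing time (a new reading comes with each control period).
- r.grab_frame(name): name is "side" or "top" or "wrist"; returns a dict with "color" (384x512x3 uint8, red, green, blue), "depth" (384x512 float32, m along the optical axis (not along the pixel's ray), 0 where there is no reading), "fx", "fy", "cx", "cy" (pixels), "R" (3x3) and "t" (3): a world point X has camera coordinates R X + t. Camera axes: x right, y down, z forward; pixel columns grow to the right and rows downward; lengths in m; the calibration is good to about 2 mm. The wrist camera is an equidistant fisheye: a pixel r from the principal point sees the ray r / f radians off the axis. A picture is of the moment at which its call begins.
- r.sign_off(): hands the job in, once; it reports no verdict.
Trained networks look in a picture, given as the dict that the camera call returned (one of the last four; its "shot" number tells which), for a name from the list of things; names that differ only in an ending like _2 or _b are one class to them, and where a whole thing is asked for, a point or a joint stands for the part that bears it (a point fixed in the world has none). Each returns a list of dicts, best first, with "confidence" (0 to 1); they miss things now and then, are a little off and sometimes report something else, mostly with a low value. They report only what shows in the picture. A call takes as long as a camera call.
- r.masks_of(query, picture): "mask" (384x512 bool, what is visible of it) and "box" ([left, top, right, bottom] in pixels, round what is visible of it).
- r.mark_of(query, picture): "position" ([column, row] in pixels: a listed point, or the origin of a listed thing).
The state is a dict: "time_s": time; "joint_pos": joint angles; "qd": joint speeds; "joint_torque": joint torques, N m; "position": TCP position; "eef_rot": TCP orientation; "force": force on the tool from outside, world axes, zero at the start; "wrist_torque": the same for the moment, N m; "opening": opening from 0.0 (shut) to 1.0 (fully open).
Only numpy, scipy, OpenCV 4.12 (cv2) and the standard library are available. Lean on these libraries where they do the work, as an engineer would, in place of code of your own. Each camera call takes 0.05 s, during which the arm holds its last target. There are 200 camera calls.

## Task

One of the two narrow parts trays has been left standing out: push it fully home with the fingertips. Then hook a fingertip behind the front lip of the wide tray and draw it all the way out to its stop, and leave it there. Do not pinch or grip anything, leave the narrow tray that is already shut as it is, and do not disturb the things standing around or lift the parts out of the trays.

Things in the scene. Friction and masses are not known exactly. Their poses are not given: they have to be found in the camera images.
- wide_tray (a joint): The wide steel tray, 150 mm wide, sliding on a rail in its bay. 0 = fully home, 0.12 m = drawn out against its stop. It starts home or up to 12 mm out, and stays where it is left; it takes about 2 to 4 N to slide.
- board: Plywood board 6 mm thick on the table, carrying three dark steel bays, one wide and two narrow, side by side 175 mm apart, in any order, all facing the same way. Origin: on the table, under the middle of the front line of the trays.
- wide_bay: Dark steel bay of the wide tray, 172 mm wide; a fixed deck, top 66 mm above the table, covers the back of the tray. Home, the tray is open from above only from its lip to the deck's edge: a finger well 74 mm long, 144 mm wide, its floor 16 mm above the table. Origin: centre of its underside, 138 mm behind the lip of a tray that is home.
- wide_lip (a point): The upright front panel of the wide tray, 150 mm wide, 44 mm high: the lip to hook behind; pressing its inner and outer side at once counts as pinching. Origin: middle of the top edge of the tray's 8 mm thick front, 56 mm above the table, half-way through the thickness (outer surface 4 mm towards -x, inner 4 mm towards +x); +x points into the bay, -x is the way the tray draws out, z up.
- left_out_tray (a joint): The narrow steel tray that has been left standing out, 96 mm wide, on the same kind of rail in a bay 118 mm wide. 0 = fully home (against its stop), starts 50 to 110 mm out; stays where it is left; 2 to 4 N to slide.
- left_out_lip (a point): The upright front panel of the narrow tray that stands out, 96 mm wide, 44 mm high, to be pushed on its outer side. Origin: middle of the top edge of the tray's 8 mm thick front, 56 mm above the table, half-way through the thickness (outer surface 4 mm towards -x, inner 4 mm towards +x); +x points into the bay, -x is the way the tray draws out, z up.
- shut_tray (a joint): The other narrow tray, of the same size and make, already home (0) and to be left so.
- cup0: Loose steel bearing cup, a ring 44 mm across, 14 mm high, lying in the back of the wide tray under the deck, about 120 mm behind its lip; it rides out with the tray. Origin at the centre of its underside.
- cup1: The second bearing cup in the wide tray, like cup0.
- grease: Loose grease jar, 52 mm across, 55 mm high, standing on the deck of the bay of the tray that stands out, its centre 80 to 90 mm behind the deck's front edge. Origin: centre of its underside.
- lube: Loose white oil bottle, 36 mm across, 100 mm high, standing on the table about 85 mm in front of the narrow tray that is shut. Origin: centre of its underside.
- hub: Loose aluminium wheel hub, 56 mm across, 78 mm high, standing on the table well to the left of the bays. Origin: centre of its underside.
- spanner: Loose spanner lying on the table well to the right of the bays.
- driver: Loose screwdriver lying on the table well to the left of the bays.
- sprocket: Loose dark steel sprocket ring, 90 mm across, 6 mm thick, lying on the table well to the right. Origin: centre of its underside.

How it is judged:
On the way, in this order (a step that is already met when the one before it is completed fails the run):
1. the narrow tray that stood out is pushed fully home (value of joint left_out_tray below 0.008 m), for 0.2 s.
2. the wide tray is drawn out to its stop (value of joint wide_tray above 0.11 m), for 0.2 s.
At the end, for the whole second after the job is handed in: The narrow tray that stood out is home within 8 mm, the other narrow tray is still home within 8 mm, the wide tray is at rest and drawn out at least 110 of its 120 mm, the bearing cups lie in it, and every bystander is within 30 mm of where it stood (value of joint each of left_out_tray, shut_tray below 0.008 m and value of joint wide_tray above 0.11 m and velocity of joint wide_tray between -0.01 and 0.01 m/s and height (world z) of each of cup0, cup1 below 0.045 m and distance of each of grease, lube, hub, spanner, driver, sprocket from where it was at the start of the episode below 0.03 m); the robot touches nothing.
It fails at once if a tray's lip is pinched (fingers press its outer plate and its inner side at once) ((contact force between the fingers and wide_tray_c0 above 2 N and contact force between the fingers and wide_tray_c1 above 2 N) or (contact force between the fingers and left_out_tray_c0 above 2 N and contact force between the fingers and left_out_tray_c1 above 2 N)).
It fails at once if the wide tray is drawn out more than 40 mm while the narrow tray still stands out more than 20 mm (value of joint wide_tray above 0.04 m and value of joint left_out_tray above 0.02 m).
It fails at once if the narrow tray that is already shut is drawn out more than 15 mm (value of joint shut_tray above 0.015 m).
It fails at once if a bearing cup is lifted out of the tray (height (world z) of any of cup0, cup1 above 0.045 m).
It fails at once if a bystander is moved more than 30 mm (distance of any of grease, lube, hub, spanner, driver, sprocket from where it was at the start of the episode above 0.03 m).
It also fails if it takes over 42 s, if anything falls off the work surface, if the arm or the gripper's body presses on something with over 40 N, if the wrist force passes 120 N, or if a joint passes its speed limit or range.

## Working session

There is one attempt and no reset: what is moved stays moved. The work goes in short steps, Python scripts to look and compute and a tool call to move; the robot and the scene stay as the last step left them, time stands still between calls to the robot, and variables do not carry over. Pictures are saved under pics/ and viewed, on a budget of 10 in all, crops included, one or two more only if the job needs it, and the job is handed in when it is done.

Besides the shell and the picture viewer there is one more tool, called after "Emit:" as a command line: name --pt "numbers of a row" for each row, then --argument value for the rest. carry_out: Moves the arm, as the interface text tells. Shift numbers are shares of 20 cm and turn numbers shares of 4 degrees, none past 1 either way. Its arguments: {"type":"object","properties":{"moves":{"type":"array","items":{"type":"array","items":{"type":"number"}}}},"required":["moves"]}

```bash
mkdir -p pics
cat > h.py <<'E'
import numpy as np, cv2
from scipy.spatial.transform import Rotation as Ro
from station import r
def pt(f,u,v,z=None,d=None):
    # world point from pixel: at world height z, or at depth d
    ray=np.array([(u-f["cx"])/f["fx"],(v-f["cy"])/f["fy"],1.0]); R=np.array(f["R"]);t=np.array(f["t"])
    c=-R.T@t; w=R.T@ray
    s=(z-c[2])/w[2] if z is not None else d
    return c+s*w
def cloud(f,m=None):
    d=f["depth"]; ok=d>0
    if m is not None: ok&=m
    v,u=np.nonzero(ok); z=d[v,u]
    P=np.c_[(u-f["cx"])/f["fx"]*z,(v-f["cy"])/f["fy"]*z,z]
    return (P-np.array(f["t"]))@np.array(f["R"])
E
python3 - <<'E'
from h import *
s=r.read_state(); print(s["position"],s["eef_rot"],s["force"],s["time_s"]); print(Ro.from_rotvec(s["eef_rot"]).as_matrix().round(3), r.hold_point_z)
ims=[]
for n in("top","side"):
    f=r.grab_frame(n); ims.append(f["color"])
    print(n,(-np.array(f["R"]).T@f["t"]).round(3))
    for q,z in(("wide_lip",.056),("left_out_lip",.056),("wide_bay",0.006),("board",0),("lube",0),("grease",.066),("hub",0),("spanner",0),("cup0",.016)):
        for k in r.mark_of(q,f)[:3]:
            u,v=k["position"]; print(q,round(k["confidence"],2),np.round([u,v]),pt(f,u,v,z).round(3))
    cv2.imwrite(f"pics/{n}0.png",cv2.resize(f["color"][:,:,::-1],(800,600)))
E
```

```text
[0.27046314 0.5628972  0.23045624] [ 0.34991514  1.54234049 -0.35243592] [-0.38154886 -0.31892905 -0.14849072] 0.0
[[-0.001  0.433  0.901]
 [-0.002  0.901 -0.433]
 [-1.    -0.002  0.   ]] -0.0187
top [0.274 0.002 1.648]
wide_lip 0.7 [314. 183.] [ 0.592 -0.232  0.056]
left_out_lip 0.8 [261. 210.] [ 0.497 -0.053  0.056]
wide_bay 0.68 [318. 151.] [ 0.719 -0.252  0.006]
wide_bay 0.43 [122. 191.] [0.56  0.429 0.006]
board 0.9 [262. 183.] [ 0.599 -0.056  0.   ]
board 0.54 [366. 190.] [ 0.584 -0.422  0.   ]
lube 0.69 [202. 200.] [0.534 0.152 0.   ]
grease 0.76 [276. 132.] [ 0.766 -0.1    0.066]
hub 0.78 [122. 192.] [0.558 0.431 0.   ]
spanner 0.75 [364. 236.] [ 0.422 -0.41   0.   ]
side [-0.424 -0.679  0.878]
wide_lip 0.92 [316. 219.] [ 0.574 -0.229  0.056]
left_out_lip 0.85 [255. 211.] [ 0.496 -0.057  0.056]
wide_bay 0.74 [340. 210.] [ 0.728 -0.246  0.006]
board 0.66 [274. 209.] [ 0.604 -0.058  0.   ]
lube 0.81 [216. 197.] [0.542 0.144 0.   ]
grease 0.78 [311. 179.] [ 0.755 -0.11   0.066]
hub 0.8 [159. 169.] [0.557 0.436 0.   ]
hub 0.47 [327. 205.] [ 0.733 -0.192  0.   ]
spanner 0.85 [344. 288.] [ 0.414 -0.408 -0.   ]
cup0 0.48 [347. 216.] [ 0.696 -0.281  0.016]
cup0 0.39 [326. 204.] [ 0.719 -0.194  0.016]
cup0 0.38 [344. 286.] [ 0.406 -0.411  0.016]
```

View pics/top0.png

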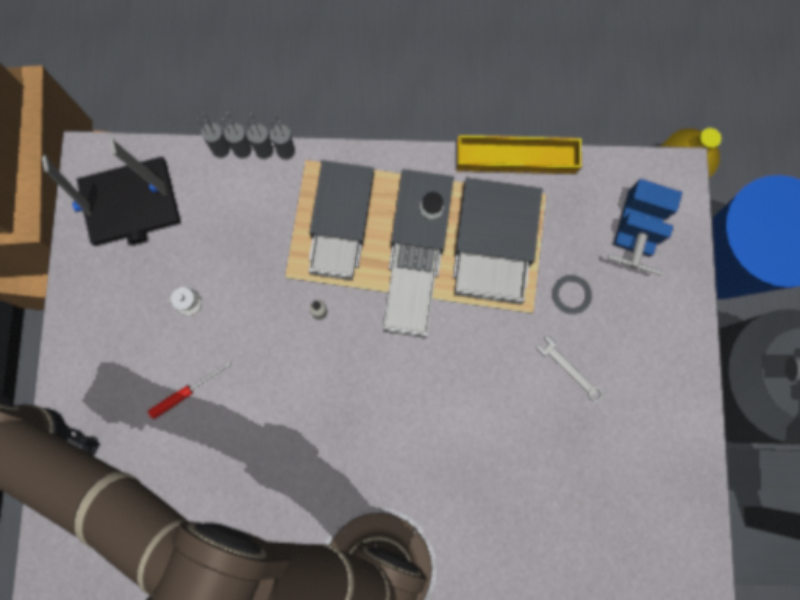

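View pics/side0.png

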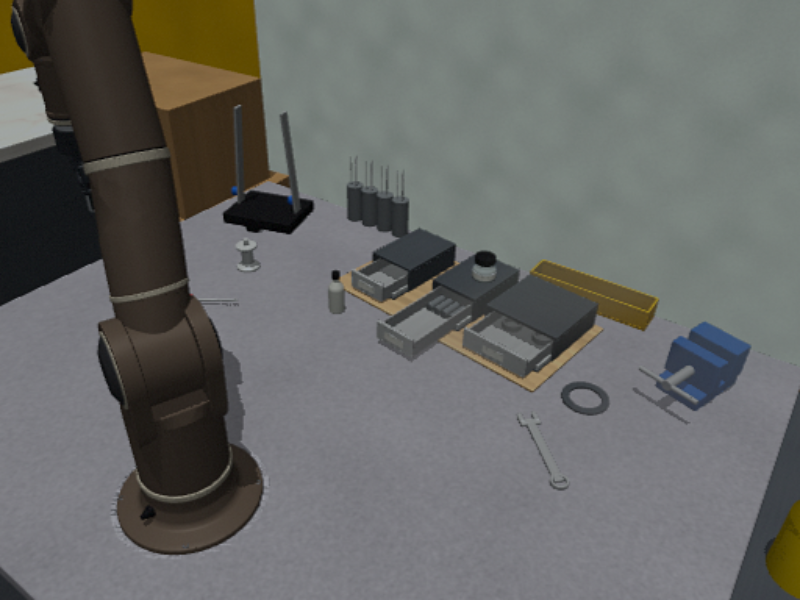

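Run:
```python
from h import *
for n in("top","side"):
    f=r.grab_frame(n)
    for q in("wide_lip","left_out_lip","shut_tray"):
        for k in r.masks_of(q,f)[:2]:
            P=cloud(f,k["mask"]); T=P[(P[:,2]>.05)&(P[:,2]<.062)]
            print(n,q,round(k["confidence"],2),len(P),len(T))
            if len(T)>5: 
                (c,wh,a)=cv2.minAreaRect((T[:,:2]*1000).astype(np.float32)); print("  rect",np.round(c),np.round(wh),round(a,1), T[:,2].mean().round(3))
    # deck tops
    P=cloud(f); D=P[(abs(P[:,2]-.066)<.004)&(P[:,0]>.6)]; print("deck",D.min(0).round(3),D.max(0).round(3))
    for y in np.arange(-.36,.2,.02):
        q=D[abs(D[:,1]-y)<.01]
        if len(q)>3: print(round(y,2),np.percentile(q[:,0],[2,98]).round(3),end=';')
    print()
```

```text
top wide_lip 0.78 1233 106
  rect [ 597. -230.] [152.  65.] 78.4 0.055
top left_out_lip 0.82 1536 65
  rect [570. -54.] [ 91. 169.] 84.4 0.055
top left_out_lip 0.55 1260 112
  rect [ 614. -233.] [150.  93.] 82.3 0.055
top shut_tray 0.6 780 74
  rect [653. 115.] [94. 87.] 83.5 0.056
deck [ 0.608 -0.628  0.062] [0.921 0.684 0.07 ]
-0.34 [0.728 0.817];-0.32 [0.654 0.814];-0.3 [0.654 0.815];-0.28 [0.655 0.82 ];-0.26 [0.66  0.822];-0.24 [0.665 0.825];-0.22 [0.663 0.828];-0.2 [0.669 0.831];-0.18 [0.669 0.831];-0.16 [0.669 0.774];-0.14 [0.728 0.837];-0.12 [0.672 0.839];-0.1 [0.676 0.841];-0.08 [0.682 0.842];-0.06 [0.681 0.845];-0.04 [0.683 0.845];-0.02 [0.686 0.816];0.04 [0.726 0.852];0.06 [0.692 0.856];0.08 [0.691 0.856];0.1 [0.694 0.859];0.12 [0.697 0.862];0.14 [0.701 0.865];0.16 [0.7   0.834];
side wide_lip 0.91 1302 130
  rect [ 579. -246.] [105. 137.] 36.9 0.055
side left_out_lip 0.81 1561 88
  rect [584. -61.] [ 97. 197.] 82.4 0.055
side shut_tray 0.75 686 69
  rect [653. 114.] [98. 89.] 86.1 0.055
deck [ 0.628 -0.646  0.062] [1.995 1.828 0.07 ]
-0.36 [1.967 1.973];-0.34 [0.688 1.973];-0.32 [0.651 1.975];-0.3 [0.653 1.973];-0.28 [0.653 1.964];-0.26 [0.658 1.968];-0.24 [0.66  1.514];-0.22 [0.663 1.968];-0.2 [0.664 1.969];-0.18 [0.668 1.973];-0.16 [0.667 1.973];-0.14 [0.679 1.976];-0.12 [0.672 1.968];-0.1 [0.676 1.967];-0.08 [0.68  1.975];-0.06 [0.678 1.934];-0.04 [0.682 1.969];-0.02 [0.685 1.98 ];0.0 [1.966 1.986];0.02 [0.837 1.979];0.04 [0.694 1.976];0.06 [0.69  1.977];0.08 [0.691 1.967];0.1 [0.694 1.962];0.12 [0.696 1.967];0.14 [0.698 1.975];0.16 [0.7   1.978];0.18 [1.966 1.986];
```

The top view shows the shut tray on the left (335,255), the tray left out in the middle with its lip near (405,332), and the wide tray on the right with its lip near (490,295). The oil bottle stands at (317,308). The side view agrees. First I shut the fingers and turn the hand square to the bays, about -19°.

Emit:
carry_out --pt "0 0 0 -1 0 0 1" --pt "0 0 0 -1 0 0 1" --pt "0 0 0 -1 0 0 1" --pt "0 0 0 -1 0 0 1" --pt "0 0 0 -0.8 0 0 1" --pt "0 0 0 0 0 0 1"

```text
time_s: 2.0
position: [0.2706, 0.5634, 0.2313]
eef_rot: [0.078, 1.569, -0.078]
force: [-0.4, -0.1, -0.4]
opening: -0.002
```

```bash
cat >> h.py <<'E'
def to(x,y,z):
    s=r.read_state(); R=Ro.from_rotvec(s["eef_rot"]).as_matrix()
    d=R.T@(np.array([x,y,z])-s["position"]); print("tool shift mm",(d*1000).round(1))
E
python3 - <<'E'
from h import *
s=r.read_state(); print(Ro.from_rotvec(s["eef_rot"]).as_matrix().round(3),s["position"],s["opening"])
# yaw from deck edges, top + side
for n in("top","side"):
    f=r.grab_frame(n);P=cloud(f);D=P[(abs(P[:,2]-.066)<.004)&(P[:,0]>.6)&(P[:,0]<.9)]
    a=[];b=[]
    for y in list(np.arange(-.31,-.17,.01))+list(np.arange(-.11,-.03,.01))+list(np.arange(.06,.15,.01)):
        q=D[abs(D[:,1]-y)<.006]
        if len(q)>5:a.append((y,np.percentile(q[:,0],3)))
    a=np.array(a);p=np.polyfit(*a.T,1);p=np.polyfit(*a[abs(np.polyval(p,a[:,0])-a[:,1])<.006].T,1);print(n,"front x=%.4f*y+%.4f yaw %.2f"%(*p,np.degrees(np.arctan(p[0]))))
    # lips: outer top edge
    for nm,c in(("left",(.497,-.055)),("wide",(.583,-.235))):
        e=np.array([.994,-.112]);g=np.array([.112,.994]);L=P[(P[:,2]>.045)&(P[:,2]<.062)];w=(L[:,:2]-c);u=w@e;v=w@g
        m=(abs(u)<.03)&(abs(v)<.035);print(nm,m.sum(),np.percentile(u[m]*1000,[5,50,95]).round(1) if m.any() else '')
to(.44,-.049,.15); to(.44,-.049,.23)
E
```

```text
[[ 0.     0.099  0.995]
 [ 0.     0.995 -0.099]
 [-1.     0.     0.   ]] [0.27057251 0.56342732 0.23131453] -0.00224086138822339
top front x=0.0978*y+0.6867 yaw 5.58
left 57 [-10.7  -7.1  -3. ]
wide 60 [-14.7 -10.8  -6.5]
side front x=0.1039*y+0.6859 yaw 5.93
left 80 [-11.   -7.9  -2.4]
wide 91 [-14.6 -10.9  -4.9]
tool shift mm [  81.3 -591.9  231. ]
tool shift mm [   1.3 -591.9  231.1]
```

Emit:
carry_out --pt "0 -0.2 0.08 0 0 0 1" --pt "0 -0.2 0.08 0 0 0 1" --pt "0 -0.2 0.08 0 0 0 1" --pt "0 -0.2 0.08 0 0 0 1" --pt "0 -0.2 0.08 0 0 0 1" --pt "0 -0.2 0.08 0 0 0 1" --pt "0 -0.2 0.08 0 0 0 1" --pt "0 -0.2 0.08 0 0 0 1" --pt "0 -0.2 0.08 0 0 0 1" --pt "0 -0.2 0.08 0 0 0 1" --pt "0 -0.2 0.08 0 0 0 1" --pt "0 -0.2 0.08 0 0 0 1" --pt "0 -0.2 0.08 0 0 0 1" --pt "0 -0.2 0.08 0 0 0 1" --pt "0 0 0 0 0 0 1"

```text
time_s: 3.6
position: [0.4354, -0.0386, 0.2312]
eef_rot: [0.104, 1.561, -0.091]
force: [-0.4, 0.3, 0.0]
opening: 0.002
```

Run:
```python
from h import *
s=r.read_state(); print(s["position"],s["eef_rot"],s["time_s"]); to(.44,-.049,.035)
```

```text
[ 0.43535712 -0.0386447   0.23121915] [ 0.10442416  1.56094266 -0.0914684 ] 3.6
tool shift mm [196.2 -11.4   4.5]
```

Emit:
carry_out --pt "0.2 -0.02 0 0 0 0 1" --pt "0.2 -0.02 0 0 0 0 1" --pt "0.2 -0.02 0 0 0 0 1" --pt "0.2 0 0 0 0 0 1" --pt "0.15 0 0 0 0 0 1" --pt "0 0 0 0 0 0 1"

```text
time_s: 4.2
position: [0.4402, -0.049, 0.0383]
eef_rot: [0.116, 1.55, -0.099]
force: [0.2, 0.2, -0.3]
opening: 0.001
```

Run:
```python
from h import *
s=r.read_state(); R=Ro.from_rotvec(s["eef_rot"]).as_matrix();print(s["position"],s["force"]);print(R.round(3))
G=np.array([[0,.099,.995],[0,.995,-.099],[-1,0,0]]);print("turn deg",np.degrees(Ro.from_matrix(R.T@G).as_rotvec()))
to(.44,-.049,.035);to(.60,-.065,.035)
f=r.grab_frame("side");cv2.imwrite("pics/s1.png",cv2.resize(f["color"][130:290,160:400,::-1],(720,480)))
```

```text
[ 0.44023827 -0.04903402  0.03828492] [ 0.15980159  0.17160251 -0.26486844]
[[ 0.019  0.136  0.99 ]
 [ 0.009  0.991 -0.136]
 [-1.     0.012  0.017]]
turn deg [-2.15479719  1.00921916 -0.6657587 ]
tool shift mm [ 3.3 -0.  -0.3]
tool shift mm [  6.1   5.9 160.4]
```

View pics/s1.png

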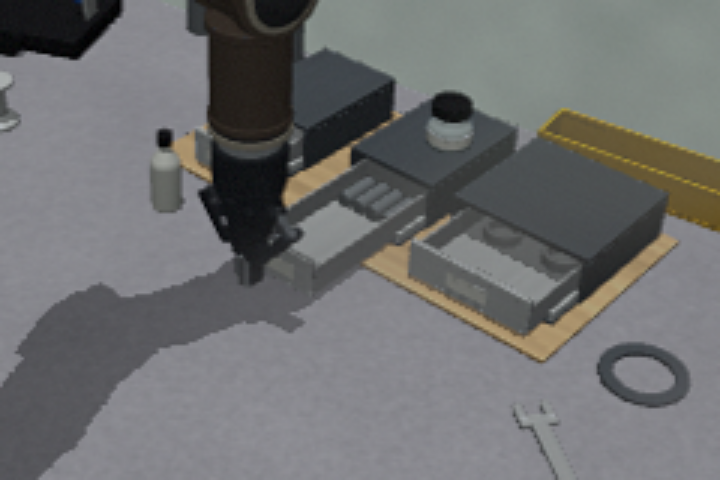

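The fingertips stand just in front of the middle of the standing-out lip (at 255,270; lip about 290,270), clear of everything. Pushing now.

Emit:
carry_out --pt "0.01 0 0.05 -0.5 0.25 -0.15 1" --pt "0 0 0.07 0 0 0 1" --pt "0 0 0.07 0 0 0 1" --pt "0 0 0.07 0 0 0 1" --pt "0 0 0.07 0 0 0 1" --pt "0 0 0.07 0 0 0 1" --pt "0 0 0.07 0 0 0 1" --pt "0 0 0.07 0 0 0 1" --pt "0 0 0.07 0 0 0 1"

```text
time_s: 5.15
position: [0.5636, -0.0593, 0.0546]
eef_rot: [0.087, 1.57, -0.079]
force: [-4.3, 1.0, 0.3]
opening: 0.002
```

Run:
```python
from h import *
s=r.read_state(); R=Ro.from_rotvec(s["eef_rot"]).as_matrix();print(s["position"],s["force"])
G=np.array([[0,.099,.995],[0,.995,-.099],[-1,0,0]]);print("turn deg",np.degrees(Ro.from_matrix(R.T@G).as_rotvec()))
to(.587,-.064,.035)
```

```text
[ 0.56361434 -0.05932542  0.05458319] [-4.30225099  1.03566124  0.28042214]
turn deg [-0.37040583 -0.03218425 -0.27334565]
tool shift mm [19.6 -2.3 23.8]
```

The tip drifted up to z 0.055, so I back off, lower it, and finish the push gently.

Emit:
carry_out --pt "0 0 -0.06 0 0 0 1" --pt "0.1 0 0 0 0 0 1" --pt "0 0 0 0 0 0 1"

```text
time_s: 5.45
position: [0.5549, -0.0572, 0.0412]
eef_rot: [0.088, 1.561, -0.079]
force: [-1.0, -0.7, 0.2]
opening: -0.002
```

Run:
```python
from h import *
s=r.read_state(); print(s["position"],s["force"]); to(.587,-.064,.035)
```

```text
[ 0.55493709 -0.05720409  0.04116143] [-0.97929718 -0.66124144  0.16868537]
tool shift mm [ 6.4 -3.4 32.6]
```

Emit:
carry_out --pt "0.03 0 0.03 0 0 0 1" --pt "0.02 0 0.03 0 0 0 1" --pt "0.01 0 0.03 0 0 0 1" --pt "0.01 0 0.03 0 0 0 1" --pt "0.01 0 0.03 0 0 0 1"

```text
time_s: 5.95
position: [0.5863, -0.0603, 0.0291]
eef_rot: [0.089, 1.559, -0.079]
force: [-3.0, 0.6, 2.1]
opening: -0.0
```

Emit:
carry_out --pt "0 0 0.03 0 0 0 1" --pt "0 0 0.03 0 0 0 1"

```text
time_s: 6.15
position: [0.5874, -0.0608, 0.0269]
eef_rot: [0.092, 1.584, -0.078]
force: [-25.7, 2.7, 19.6]
opening: 0.001
```

Run:
```python
from h import *
s=r.read_state(); print(s["position"],s["force"])
f=r.grab_frame("side");cv2.imwrite("pics/s2.png",cv2.resize(f["color"][130:290,160:400,::-1],(720,480)))
```

```text
[ 0.58741495 -0.06076853  0.02692799] [-25.6870844    2.70275737  19.58854234]
```

View pics/s2.png

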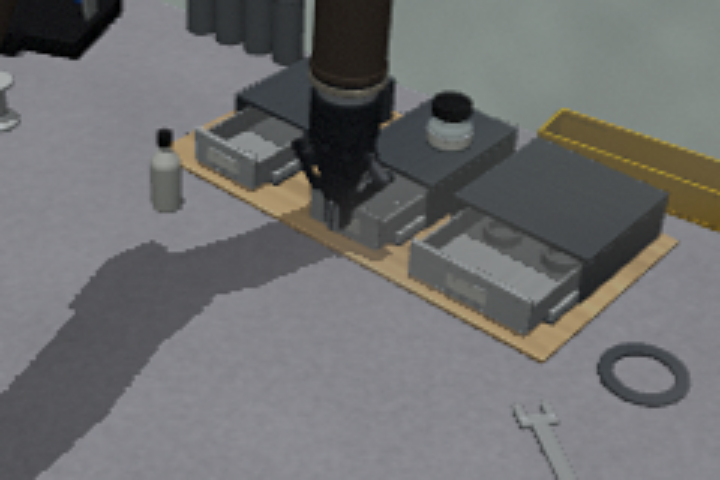

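The push stopped at x 0.587, the predicted home, with the force rising to 26 N. The picture shows the middle tray level with the others. Next I back off, lift, and go over the wide tray's well.

Emit:
carry_out --pt "0 0 -0.1 0 0 0 1" --pt "0 0 -0.15 0 0 0 1" --pt "-0.2 0 0 0 0 0 1" --pt "-0.2 0 0 0 0 0 1" --pt "-0.2 0 0 0 0 0 1" --pt "0 0 0 0 0 0 1"

```text
time_s: 6.8
position: [0.5398, -0.0572, 0.1494]
eef_rot: [0.091, 1.587, -0.08]
force: [-0.0, -0.6, 1.1]
opening: -0.001
```

Run:
```python
from h import *
s=r.read_state(); R=Ro.from_rotvec(s["eef_rot"]).as_matrix();print(s["position"],s["force"])
G=np.array([[0,.099,.995],[0,.995,-.099],[-1,0,0]]);print("turn deg",np.degrees(Ro.from_matrix(R.T@G).as_rotvec()))
for n in("top","side"):
    f=r.grab_frame(n);P=cloud(f)
    for nm,c in(("left",(.602,-.065)),("wide",(.573,-.234)),("shut",(.619,.11))):
        e=np.array([.995,-.099]);g=np.array([.099,.995]);L=P[(P[:,2]>.05)&(P[:,2]<.062)];w=(L[:,:2]-c);u=w@e;v=w@g
        m=(abs(u)<.03)&(abs(v)<.03);print(nm,m.sum(),np.percentile(u[m]*1000,[5,50,95]).round(1) if m.any() else '')
        m=(abs(u)<.012)&(abs(v)<.12);print('  width',np.percentile(v[m]*1000,[1,99]).round(1) if m.any() else '')
to(.602,-.237,.15)
```

```text
[ 0.53981637 -0.05722065  0.14941625] [-0.01862043 -0.61287641  1.06400645]
turn deg [-0.57171477 -1.0559184  -0.35303998]
left 0 
  width [-119.5  -92. ]
wide 36 [-4.1 -1.   3.6]
  width [-66.8  79. ]
shut 38 [-8.5 -5.4 -1.1]
  width [-36.1  57.2]
left 44 [-7.4 -3.2  4.3]
  width [-117.   48.]
wide 59 [-4.8 -0.7  6.7]
  width [-72.7  75.4]
shut 41 [-8.7 -5.5  0.3]
  width [-42.1  50.7]
tool shift mm [  -7.7 -172.3   83.8]
```

Emit:
carry_out --pt "0 -0.17 0.08 0 -0.25 0 1" --pt "0 -0.17 0.08 -0.1 0 -0.1 1" --pt "0 -0.17 0.08 0 0 0 1" --pt "0 -0.17 0.08 0 0 0 1" --pt "0 -0.17 0.08 0 0 0 1" --pt "0 0 0 0 0 0 1"

```text
time_s: 7.5
position: [0.6003, -0.2367, 0.1338]
eef_rot: [0.074, 1.586, -0.074]
force: [-0.7, -0.7, 0.3]
opening: 0.003
```

Run:
```python
from h import *
s=r.read_state(); R=Ro.from_rotvec(s["eef_rot"]).as_matrix();print(s["position"],s["force"])
G=np.array([[0,.099,.995],[0,.995,-.099],[-1,0,0]]);print("turn deg",np.degrees(Ro.from_matrix(R.T@G).as_rotvec()))
to(.605,-.234,.15);to(.605,-.234,.032)
```

```text
[ 0.60028813 -0.23669179  0.13379449] [-0.74887066 -0.65436581  0.29430524]
turn deg [ 0.28988908 -0.96919062  0.04344762]
tool shift mm [-16.3   3.1   4.2]
tool shift mm [101.7   3.2   6.2]
```

Emit:
carry_out --pt "0.1 0.01 0.03 0 -0.24 0 1" --pt "0.15 0 0 0 0 0 1" --pt "0.15 0 0 0 0 0 1" --pt "0.1 0 0 0 0 0 1" --pt "0 0 0 0 0 0 1"

```text
time_s: 8.0
position: [0.6034, -0.235, 0.0218]
eef_rot: [0.077, 1.577, -0.076]
force: [-0.2, 0.6, -0.3]
opening: 0.001
```

Run:
```python
from h import *
s=r.read_state(); R=Ro.from_rotvec(s["eef_rot"]).as_matrix();print(s["position"],s["force"])
G=np.array([[0,.099,.995],[0,.995,-.099],[-1,0,0]]);print("turn deg",np.degrees(Ro.from_matrix(R.T@G).as_rotvec()))
f=r.grab_frame("side");cv2.imwrite("pics/s3.png",cv2.resize(f["color"][130:290,160:400,::-1],(720,480)))
```

```text
[ 0.60344315 -0.23500231  0.02181314] [-0.23982243  0.60667583 -0.33141005]
turn deg [ 0.10674424 -0.46040809 -0.03578917]
```

View pics/s3.png

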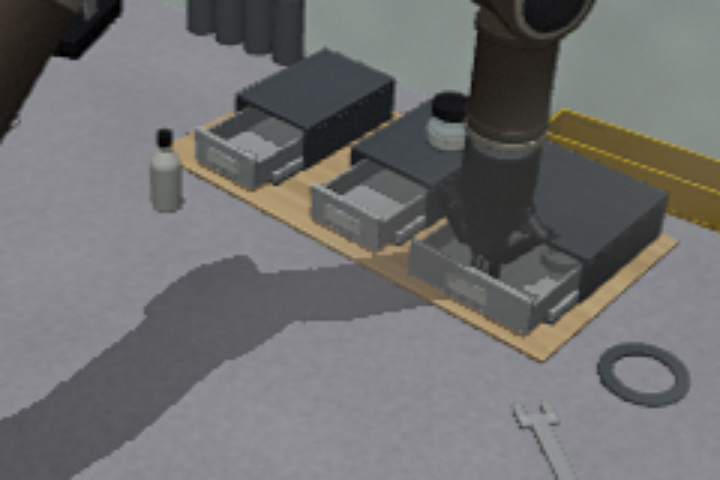

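The middle tray is home, level with the left one, and the fingertips are inside the wide tray's well behind its lip (485,265), with no contact. Drawing it out now.

Emit:
carry_out --pt "-0.03 0 -0.03 0 0 0 1" --pt "0 0 -0.05 0 0 0 1" --pt "0 0 -0.05 0 0 0 1" --pt "0 0 -0.05 0 0 0 1" --pt "0 0 -0.05 0 0 0 1"

```text
time_s: 8.55
position: [0.5595, -0.2308, 0.0338]
eef_rot: [0.074, 1.567, -0.076]
force: [2.5, -0.4, -1.3]
opening: 0.003
```

Emit:
carry_out --pt "0.01 0 -0.05 0 0 0 1" --pt "0 0 -0.05 0 0 0 1" --pt "0.01 0 -0.05 0 0 0 1" --pt "0 0 -0.05 0 0 0 1" --pt "0.01 0 -0.05 0 0 0 1"

```text
time_s: 9.05
position: [0.507, -0.2255, 0.0294]
eef_rot: [0.074, 1.562, -0.076]
force: [3.5, 1.4, 2.4]
opening: 0.005
```

Emit:
carry_out --pt "0 0 -0.05 0 0 0 1" --pt "0 0 -0.05 0 0 0 1" --pt "0 0 -0.03 0 0 0 1" --pt "0 0 -0.03 0 0 0 1"

```text
time_s: 9.45
position: [0.4788, -0.2228, 0.0299]
eef_rot: [0.07, 1.549, -0.078]
force: [33.7, -2.8, -19.9]
opening: -0.001
```

The tray is against its stop (34 N at x 0.479). I free the finger by 15 mm and lift straight out.

Emit:
carry_out --pt "0 0 0.06 0 0 0 1" --pt "0 0 0.03 0 0 0 1" --pt "-0.15 0 0 0 0 0 1" --pt "-0.2 0 0 0 0 0 1" --pt "-0.2 0 0 0 0 0 1" --pt "-0.2 0 0 0 0 0 1" --pt "-0.2 0 0 0 0 0 1" --pt "0 0 0 0 0 0 1" --pt "0 0 0 0 0 0 1" --pt "0 0 0 0 0 0 1"

```text
time_s: 10.45
position: [0.4819, -0.2246, 0.2212]
eef_rot: [0.076, 1.572, -0.08]
force: [0.5, -0.5, 0.6]
opening: 0.003
```

Run:
```python
from h import *
s=r.read_state(); print(s["position"],s["force"],s["time_s"])
f=r.grab_frame("side");cv2.imwrite("pics/s4.png",cv2.resize(f["color"][130:330,120:420,::-1],(750,500)))
P=cloud(f)
for nm,c in(("left",(.602,-.065)),("wide",(.46,-.222)),("shut",(.619,.11))):
    e=np.array([.995,-.099]);g=np.array([.099,.995]);L=P[(P[:,2]>.05)&(P[:,2]<.062)];w=(L[:,:2]-c);u=w@e;v=w@g
    m=(abs(u)<.03)&(abs(v)<.03);print(nm,m.sum(),np.percentile(u[m]*1000,[5,50,95]).round(1) if m.any() else '')
for q,z in(("lube",0),("grease",.066),("hub",0),("spanner",0),("driver",0),("sprocket",0),("cup0",.016)):
    for k in r.mark_of(q,f)[:2]: print(q,round(k["confidence"],2),pt(f,*k["position"],z).round(3))
```

```text
[ 0.4819112  -0.22455133  0.22117856] [ 0.45481607 -0.48610898  0.61478427] 10.45
left 47 [-7.6 -2.1  3. ]
wide 63 [-2.7  0.1  8. ]
shut 39 [-9.5 -5.2 -0.1]
lube 0.6 [0.537 0.133 0.   ]
spanner 0.85 [ 0.419 -0.411  0.   ]
spanner 0.27 [ 0.531 -0.19   0.   ]
sprocket 0.57 [ 0.583 -0.412  0.   ]
cup0 0.66 [ 0.583 -0.275  0.016]
cup0 0.44 [ 0.596 -0.19   0.016]
```

View pics/s4.png

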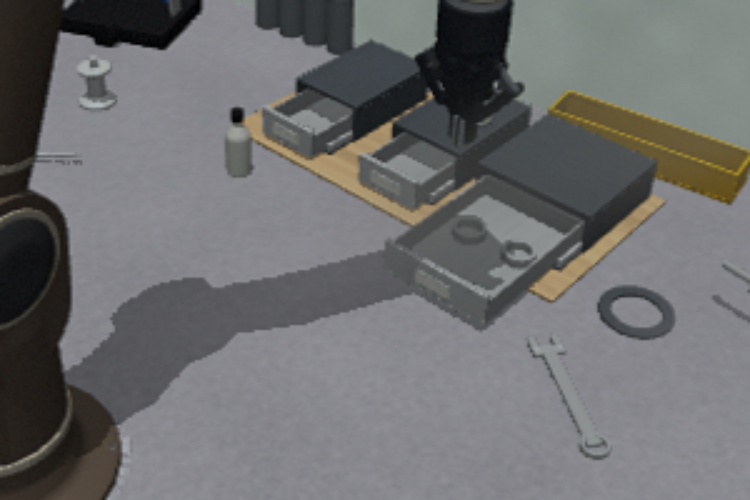

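The wide tray is fully out with both cups in it (468,230 and 517,252), the narrow trays are shut, and the bystanders in view stand in place. The hand hides the grease jar here, so I check it from the top before signing off.

Run:
```python
from h import *
f=r.grab_frame("top")
for q,z in(("lube",0),("grease",.066),("hub",0),("wide_lip",.056),("left_out_lip",.056)):
    for k in r.mark_of(q,f)[:1]: print(q,round(k["confidence"],2),pt(f,*k["position"],z).round(3))
print(r.sign_off())
```

```text
lube 0.57 [0.538 0.14  0.   ]
grease 0.78 [ 0.766 -0.098  0.066]
hub 0.85 [0.554 0.434 0.   ]
wide_lip 0.56 [ 0.471 -0.212  0.056]
left_out_lip 0.88 [ 0.601 -0.061  0.056]
the job is handed in; nothing more can be done
None
```

I pushed the standing-out narrow tray home with shut fingertips, then hooked behind the wide tray's lip and drew it out to its stop. I handed the job in at about 10.5 s of the 42 s allowed, and sign-off gives no verdict.

- **Narrow tray:** it met its stop at 26 N. Its lip lines up with the shut tray's to about 2–3 mm.
- **Wide tray:** it met its stop at 34 N. By depth its lip is about 120 mm out from home. The network's mark of the lip in the top picture reads about 11 mm less than the depth, but its first mark of that lip was also about 20 mm off.
- **Bystanders:** the cups lie in the tray. Grease, lube, hub, spanner and sprocket were found within about 12 mm of their first measured places, or look unmoved in the pictures. That spread is the network's scatter. I did not measure the screwdriver again, but the hand never came near it.
- **Robot:** it hangs clear at z 0.22 m with no contact force.

During the push the tip drifted up to z 0.055, nearly over the lip. I backed off, lowered it and finished the push.

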